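# Turn the slotted post the short way and hang the arm

### The arm

A 7-joint arm with a two-finger parallel gripper is mounted at the origin on the work surface. World frame = base frame: x ahead of the robot, y to its left, z up, the work surface at z = 0. Lengths are in m, angles in rad, forces in N, time in s.
With the tool pointing down it reaches from about 0.425 to 0.875 m from the base axis. Payload 4.7 kg.
Tool frame: the origin (TCP) lies midway between the tips of the shut fingers; the grasp point (between the pads) lies 19 mm behind it; x points along the fingers, z is the direction in which the jaws open and shut, and the axes are right-handed (so a half turn about x gives the same grasp; the last joint's range is limited). The gripper opens to 87 mm and grips with 3 to 60 N. Pads are 19 mm wide; open, the fingers measure 117 mm over their backs; the gripper's body (75 mm by 190 mm) begins 51 mm behind the grasp point.
Start: joints at [-1.318, 0.321, -0.07, 1.45, 0.023, 1.371, -0.057], TCP at [0.154, 0.632, 0.223] pointing down, gripper open.
Joint ranges: [-2.86, 2.86], [-0.3, 2.09], [-1.38, 1.24], [0.06, 2.45], [-1.56, 4.7], [0.09, 2.05], [-2.69, 2.69]. Speed limits (rad/s): [2.57, 2.57, 3.14, 3.14, 3.14, 3.14, 3.14].

### API

Orientations are given as a rotation vector (axis times angle).
In Python, from bench import ctrl, vision, close_job gives the robot as it stands. The module is installed in compiled form; this text tells all that it offers.
- The arm moves only by the tool servo_tool, never from a script. Its argument "commands" is a list that holds one entry, the list of rows, each a list of 7 numbers: the turn, a rotation vector about the tool's x, y, z in degrees, then the shift along the tool's x, y, z in mm, then the finger opening in mm, from 0 to 87. In form: [[[wx, wy, wz, x, y, z, grip], ...]]. A call has 1 to 5 rows; each row is the pose to reach, as a shift and turn from the pose commanded when the call began, along the tool's axes at that moment; what a row does not reach only later rows make up. A row lasts 1/8 s, in which the tool goes at most 62.5 mm and 10.7 degrees, less where a joint would pass 70% of its speed; a pose out of reach is approached as far as the arm can. A call with a gripper value outside its range is refused whole. The fingers move at their own pace and stop on an object; "newtons" is the grip in N (left out, the last holds). Time passes only in rows, so rows that repeat a pose let the fingers close. It gives the time, the measured TCP pose, the force and the opening at its end, in the units of the state.
- ctrl.get_state(): the state, without advancing time (a new reading comes with each control period).
- vision.get_image(name): name is "scene" or "top" or "wrist"; returns the picture (400x640x3 uint8, red, green, blue); there is no depth.
- vision.camera_info(name): a dict with "fov_y" (degrees; the focal length in pixels is half the picture's height over the tangent of half this angle, whatever the lens; pixels are square), "cx", "cy" (the principal point, pixels), "dist" ([k1, k2, p1, p2, k3] as OpenCV has them; the pictures are not rectified), "pose" (4x4, takes a point from camera to world coordinates). Camera axes: x right, y down, z forward; pixel columns grow to the right and rows downward; lengths in m; the calibration is good to about 2 mm. A picture is of the moment at which its call begins: read the wrist's pose just before it. camera_info takes no time and is no camera call; for the wrist camera it gives the pose at the moment of the call.
- close_job(): hands the job in, once; it reports no verdict.
The state is a dict: "time": time; "joint_positions": joint angles; "qd": joint speeds; "joint_torque": joint torques, N m; "position": TCP position; "tool_rot": TCP orientation; "ft_force": force on the tool from outside, world axes, zero at the start; "torque": the same for the moment, N m; "grip_width": opening from 0.0 (shut) to 1.0 (fully open).
Only numpy, scipy, OpenCV 4.12 (cv2) and the standard library are available. Lean on these libraries where they do the work, as an engineer would, in place of code of your own. Each camera call takes 0.05 s, during which the arm holds its last target. There are 200 camera calls.

### The job

Turn the revolving slotted post (it has a grip on top) the shorter way round until the nose under its slotted side points at the upright index pin on the base. Then take the steel hanger arm, gently press its two hook tabs into the post's slots and then down until it hangs fully home, and let go; leave the post on the pin and the other things on the table where they are.

Things in the scene. Friction and masses are not known exactly. Their poses are not given: they have to be found in the camera images.
- post_base: fixed dark steel disc, 160 mm across, 16 mm thick, lying on the table. Origin: centre of its underside, on the post's vertical turning axis; z up. Its yaw only sets the zero of post.
- post (a joint): angle (rad) of the post on its base, counter-clockwise positive from above, endless both ways, reading not wrapped; held by friction of about 0.15 N m, no notches. The slotted side faces world direction (yaw of post_base + reading + pi). The long way is the one on which the tail passes the pin.
- post_knob (a point): on the turning axis, at mid height (204 mm above the table) of the black bar grip on top of the post. The grip is 50 mm long, 16 mm wide, 36 mm high (186 to 222 mm above the table); its length runs along x. Axes are the post's: x points from the slotted side to the plain back, z up.
- post_nose (a point): point on the post at the level of the top of the base, 70 mm from the turning axis in front of the slotted side; 12 mm beyond the tip of the small flat nose (10 mm wide) that sticks out under that side. It lies on the pin when the post is correctly turned.
- post_tail (a point): the same point behind the plain back of the post, 70 mm from the axis, opposite the nose.
- post_seat (a point): on the middle of the slotted face of the post, 66 mm above the table: where the hanger's origin comes to lie when fully home. Axes are the post's (x into the post); the hanger's axes then agree with them. The post is a grey square steel tube, 60 x 60 mm, its top 186 mm above the table, walls 4 mm.
- post_slots (a point): on the slotted face, at the centre of the slot pattern, 130 mm above the table, axes as the post. Two upright slots side by side, each 13 mm wide and 28 mm high, centred 13 mm left and right of this point; through a 4 mm wall, hollow behind.
- index_pin: fixed pointed steel pin, 10 mm thick and 18 mm high, standing on the rim of the base 70 mm from the turning axis, on the half of it nearer the robot. Origin: centre of its foot, 16 mm above the table.
- screw_head: flat round screw head, 14 mm across and 4 mm high, fixed on the same rim circle; not the pin.
- hanger: loose dark steel hanger arm, about 0.2 kg, standing on its underside. Origin: bottom edge, middle of the rear face of its back plate (50 wide, 64 high, 4 mm thick); x points out of the rear face (towards the post when hung), z up. From the plate an upright bar, 12 mm thick and 42 high, runs 110 mm along -x to a cross plate 44 wide, 50 high, 6 mm thick (outer face at x = -120 mm).
- hanger_tabs (a point): on the plate's rear face midway between the two tabs, 50 mm above the underside. Tabs 13 mm left and right, 8 mm wide, 20 mm high (40 to 60 mm above the underside), 10.5 mm long: a 10 mm high neck (6.5 mm long) at the top, ending in a downward lip 4 mm thick. With this point on post_slots (4 mm play up and down) they enter; plate flat on the post, it then drops 14 mm until the necks rest on the slots' lower edges.
- ink_tin: black tin, 84 mm across, 75 mm high, origin under its centre; leave it alone
- tape_roll: paper tape roll, 110 mm across, 48 mm high, origin under its centre; leave it alone
- ink_knife: spatula with wooden handle, 180 mm long, lying flat, origin under its middle; leave it alone
- jar: brown glass jar, 64 mm across, 100 mm high, origin under its centre; leave it alone
- loupe: small black waisted loupe, 38 mm across, 34 mm high, origin under its centre; leave it alone
- angle_plate: plain aluminium angle, 70 x 50 mm, 50 mm high, without tabs, origin under its centre; leave it alone
- small_tin: small flat steel tin, 52 mm across, 34 mm high, origin under its centre; leave it alone
Things that resemble listed ones, but are neither listed nor needed, are in the scene too. Leave any pink or purple look-alike of the post_base alone.

How it is judged:
On the way, in this order (a step that is already met when the one before it is completed fails the run):
1. the post is turned so that its nose points at the pin (horizontal distance between post_nose and index_pin below 0.01 m), for 0.3 s.
2. the hanger's tabs are in the slots and pushed down home (distance between hanger and post_seat below 0.006 m and angle between the x axis of hanger and the x axis of post_seat, either way round below 0.12 rad and angle between hanger's own z axis and vertical below 0.12 rad), for 0.2 s.
At the end, for the whole second after the job is handed in: The nose point is within 10 mm of the pin, and the hanger hangs at rest with its origin within 6 mm of the seat, upright and square to the post within 0.12 rad, released (all of step 2 and horizontal distance between post_nose and index_pin below 0.01 m and linear speed of hanger below 0.02 m/s and velocity of joint post between -0.05 and 0.05 rad/s); the robot touches nothing.
It fails at once if the hanger is forced against the post with more than 45 N (contact force between hanger and post_base above 45 N).
It fails at once if the post is turned the long way round (its tail passes the pin) (horizontal distance between post_tail and index_pin below 0.012 m).
It fails at once if a bystander is moved more than 30 mm (distance of any of ink_tin, tape_roll, ink_knife, jar, loupe, angle_plate, small_tin from where it was at the start of the episode above 0.03 m).
It also fails if it takes over 64 s, if anything falls off the work surface, if the arm or the gripper's body presses on something with over 40 N, if the wrist force passes 120 N, or if a joint passes its speed limit or range.

## Working session

There is one attempt and no reset: what is moved stays moved. The work goes in short steps, Python scripts to look and compute and a tool call to move; the robot and the scene stay as the last step left them, time stands still between calls to the robot, and variables do not carry over. Pictures are saved under pics/ and viewed, about 8 in all and at most 12, crops included, and the job is handed in when it is done.

Besides the shell and the picture viewer there is one more tool, called after "Request:" in YAML: its name, and indented under it one key for each argument. servo_tool: Moves the arm, as the interface text tells. Its arguments: {"type":"object","properties":{"commands":{"type":"array"},"newtons":{"type":"number"}},"required":["commands"]}

```bash
mkdir -p pics; cat > h.py <<'E'
import numpy as np,cv2
from scipy.spatial.transform import Rotation as R
from bench import ctrl,vision,close_job
def cam(n):
    c=vision.camera_info(n); f=200/np.tan(np.radians(c['fov_y'])/2)
    return np.array([[f,0,c['cx']],[0,f,c['cy']],[0,0,1]]),np.array(c['dist'],float),np.array(c['pose'])
def snap(n,name):
    c=cam(n); im=vision.get_image(n)
    cv2.imwrite(f'pics/{name}.png',im[:,:,::-1]); np.savez(f'pics/{name}.npz',im=im,K=c[0],d=c[1],P=c[2]); return im
def load(name):
    z=np.load(f'pics/{name}.npz'); return z['im'],(z['K'],z['d'],z['P'])
def ray(c,uv):
    p=cv2.undistortPoints(np.array(uv,float).reshape(-1,1,2),c[0],c[1]).reshape(-1,2)
    d=np.c_[p,np.ones(len(p))]@c[2][:3,:3].T
    return c[2][:3,3],d
def onz(c,uv,z):
    o,d=ray(c,uv); return o+d*((z-o[2])/d[:,2])[:,None]
def proj(c,X):
    T=np.linalg.inv(c[2]); return cv2.projectPoints(np.array(X,float).reshape(-1,1,3),cv2.Rodrigues(T[:3,:3])[0],T[:3,3],c[0],c[1])[0].reshape(-1,2)
def st():
    s=ctrl.get_state(); r=R.from_rotvec(s['tool_rot']); print('t',s['time'],'p',np.round(s['position'],4),'F',np.round(s['ft_force'],1),'g',round(s['grip_width']*87,1)); print(np.round(r.as_matrix(),3).tolist()); print('q',np.round(s['joint_positions'],2)); return s,r
E
python3 - <<'E'
from h import *
s,r=st()
a=snap('scene','s0');b=snap('top','t0')
for n in('scene','top','wrist'):
  k,d,p=cam(n);print(n,k[0,0],np.round(d,3),np.round(p,3).tolist())
E
```

```text
t 0.0 p [0.1537 0.631  0.2215] F [-0.2  0.   0.1] g 86.8
[[-0.0, -0.972, 0.236], [-0.002, 0.236, 0.972], [-1.0, -0.0, -0.002]]
q [-1.32  0.32 -0.07  1.45  0.02  1.37 -0.06]
scene 471.15657603331795 [0.035 0.    0.    0.    0.   ] [[0.156, 0.663, -0.732, 1.3], [0.988, -0.1, 0.12, -0.142], [0.007, -0.742, -0.67, 0.842], [0.0, 0.0, 0.0, 1.0]]
top 411.8360008515589 [-0.106  0.     0.     0.     0.   ] [[0.026, -0.997, 0.078, 0.446], [-1.0, -0.026, 0.009, 0.002], [-0.007, -0.078, -0.997, 1.143], [0.0, 0.0, 0.0, 1.0]]
wrist 286.7838099119426 [-0.033  0.     0.     0.     0.   ] [[0.237, 0.928, 0.287, 0.072], [0.972, -0.226, -0.072, 0.651], [-0.002, 0.296, -0.955, 0.384], [0.0, 0.0, 0.0, 1.0]]
```

View pics/t0.png

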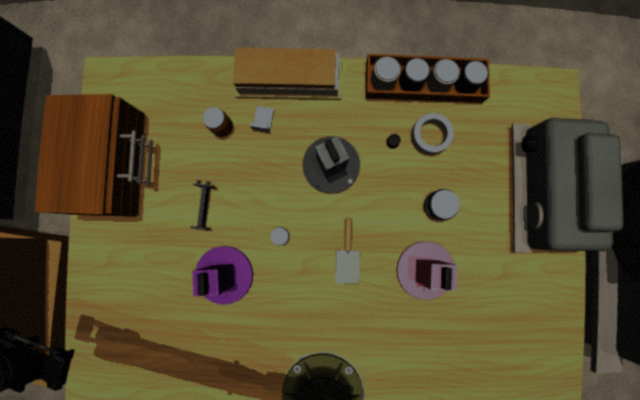

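View pics/s0.png

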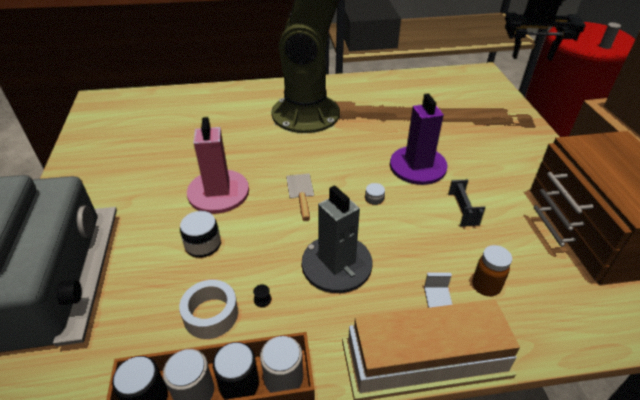

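Top: grey base at (331,165), hanger at (203,206), oblong along rows; a light dot on the base rim at (350,181). Scene: slotted face points at the camera, nose about (348,271). Zooming in on both.

```bash
python3 - <<'E'
from h import *
a,ca=load('s0');b,cb=load('t0')
def z(im,x0,y0,w,h,s,g=1.6):return cv2.resize(np.clip(im[y0:y0+h,x0:x0+w]*g,0,255).astype(np.uint8),(w*s,h*s),interpolation=cv2.INTER_CUBIC)
A=z(a,290,180,90,110,5);B=z(b,296,130,70,68,5);C=z(b,180,172,45,68,5)
H=max(x.shape[0] for x in(A,B,C));o=np.zeros((550,800,3),np.uint8)
o[:550,:450]=A;o[:340,450:800]=B; D=cv2.resize(C,(135,204));o[345:549,450:585]=D
E=z(a,440,172,50,58,4);E=E[:200,:200];o[345:345+E.shape[0],590:790]=E
cv2.imwrite('pics/z.png',o[:,:,::-1])
print(onz(cb,[(331,165),(350,181),(203,206),(204,184),(202,228)],.02), onz(ca,[(337,262),(348,271)],.016))
E
```

```text
[[ 0.62590832 -0.00692718  0.02      ]
 [ 0.58290469 -0.0601378   0.02      ]
 [ 0.50353901  0.34342981  0.02      ]
 [ 0.56466503  0.34364921  0.02      ]
 [ 0.44286144  0.34342171  0.02      ]] [[ 0.63536245 -0.00599658  0.016     ]
 [ 0.66390039  0.01355335  0.016     ]]
```

View pics/z.png

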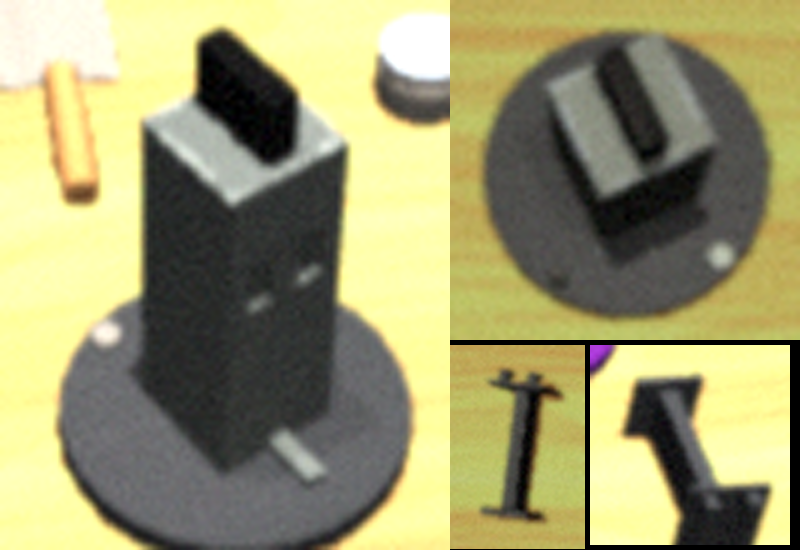

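```bash
cat >> h.py <<'E'
def to(p,yaw,tilt=None,n=None):
    """row (deg,mm) from the current pose to TCP p with tool down and jaw axis z at yaw (deg)"""
    s=ctrl.get_state(); r=R.from_rotvec(s['tool_rot']); y=np.radians(yaw)
    x=np.array([0,0,-1.]);z=np.array([np.cos(y),np.sin(y),0]); T=np.c_[x,np.cross(z,x),z]
    w=(r.inv()*R.from_matrix(T)).as_rotvec(degrees=True); t=r.inv().apply(np.array(p)-s['position'])*1000
    print('row',np.round(w,1),np.round(t,1))
E
python3 - <<'E'
from h import *
b,cb=load('t0'); hsv=cv2.cvtColor(b,cv2.COLOR_RGB2HSV)
m=((hsv[...,1]<70)&(hsv[...,2]<130)).astype(np.uint8);m[:, :296]=0;m[:,366:]=0;m[:130]=0;m[200:]=0
c=max(cv2.findContours(m,cv2.RETR_EXTERNAL,2)[0],key=cv2.contourArea)
pts=cv2.convexHull(c).reshape(-1,2)
w=onz(cb,pts,.016)
A=np.c_[2*w[:,:2],np.ones(len(w))];s=np.linalg.lstsq(A,(w[:,:2]**2).sum(1),rcond=None)[0];cc=s[:2];print('base',cc,'r',np.sqrt(s[2]+cc@cc))
for nm,uv,z in(('pin',(318,186.4),.025),('screw',(350.2,181.3),.02)):
  d=onz(cb,[uv],z)[0,:2]-cc;print(nm,d,np.hypot(*d),np.degrees(np.arctan2(d[1],d[0])))
g=onz(cb,[(326.5,140.5),(337,160)],.222);print('grip',g,g.mean(0),np.degrees(np.arctan2(*(g[0]-g[1])[[1,0]])))
print('hanger', onz(cb,[(203.5,183),(202,229)],.06))
to((.56,-.01,.38),-60+0)
E
```

```text
base [ 0.62900046 -0.00647375] r 0.0774676780230904
pin [-0.06378072  0.03359742] 0.07208859914689486 152.22133023928984
screw [-0.04691002 -0.05422997] 0.07170382971872627 -130.86046588324663
grip [[ 0.64951209  0.00625848  0.222     ]
 [ 0.60525816 -0.01861454  0.222     ]] [ 0.62738512 -0.00617803  0.222     ] 29.33826481544417
hanger [[0.56308406 0.33297792 0.06      ]
 [0.44031539 0.33113603 0.06      ]]
row [ 1.363e+02 -0.000e+00  1.000e-01] [-157.5 -546.4 -527.1]
```

Request:
servo_tool:
  commands:
    - [[0,0,0,-150,-100,-100,87],[50,0,0,-158,-200,-200,87],[90,0,0,-158,-300,-300,87],[120,0,0,-158,-420,-400,87],[136,0,0,-158,-546,-527,87]]

```text
time: 0.72
position: [0.305, 0.3892, 0.3281]
tool_rot: [-0.451, 1.523, 0.451]
ft_force: [0.4, 0.4, 0.4]
grip_width: 1.0
```

```bash
python3 -c "
from h import *
st();to((.62,-.006,.37),-60)"
```

```text
t 0.725 p [0.305  0.3892 0.3281] F [0.4 0.4 0.4] g 87.0
[[0.0, -0.545, 0.839], [0.001, 0.839, 0.545], [-1.0, 0.0, 0.001]]
q [-1.1  -0.05  0.13  1.66  0.01  1.53 -0.39]
row [93.  0. -0.] [ -42. -503.   49.]
```

Request:
servo_tool:
  commands:
    - [[93,0,0,-42,-503,49,87],[93,0,0,-42,-503,49,87],[93,0,0,-42,-503,49,87],[93,0,0,-42,-503,49,87],[93,0,0,-42,-503,49,87]]

```text
time: 1.35
position: [0.5005, 0.147, 0.3536]
tool_rot: [0.284, 1.552, -0.283]
ft_force: [1.1, 0.8, -0.2]
grip_width: 1.0
```

```bash
python3 -c "
from h import *
st();to((.62,-.006,.37),-60)"
```

```text
t 1.35 p [0.5005 0.147  0.3536] F [ 1.1  0.8 -0.2] g 87.0
[[0.0, 0.354, 0.935], [0.0, 0.935, -0.354], [-1.0, 0.0, -0.0]]
q [-0.78  0.    0.45  1.56 -0.    1.58 -0.69]
row [39.3 -0.  -0. ] [ -16.4 -100.8  165.9]
```

Request:
servo_tool:
  commands:
    - [[39,0,0,-16,-101,166,87],[39,0,0,-16,-101,166,87],[39,0,0,-16,-101,166,87],[39,0,0,-16,-101,166,87],[39,0,0,-16,-101,166,87]]

```text
time: 1.98
position: [0.6202, -0.0047, 0.3687]
tool_rot: [0.807, 1.416, -0.809]
ft_force: [-0.1, 0.5, 0.2]
grip_width: 0.999
```

```bash
python3 -c "
from h import *
st();snap('wrist','w1')"
```

```text
t 1.975 p [ 0.6202 -0.0047  0.3687] F [-0.1  0.5  0.2] g 86.9
[[-0.001, 0.861, 0.509], [-0.001, 0.509, -0.861], [-1.0, -0.002, -0.0]]
q [-0.56  0.26  0.67  1.29 -0.16  1.64 -0.95]
```

View pics/w1.png

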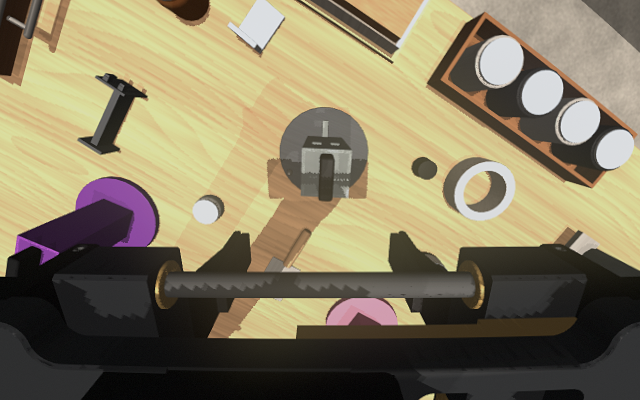

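```bash
python3 - <<'E'
from h import *
a,c=load('w1')
print(onz(c,[(326.5,155),(327,200)],.222),onz(c,[(324,122),(324,135)],.018))
o=a[60:240,240:400]; g=cv2.cvtColor(a,cv2.COLOR_RGB2GRAY)
m=(g[130:215,300:350]<40).astype(np.uint8);k,l,s,ce=cv2.connectedComponentsWithStats(m);print([(s[i].tolist(),ce[i].round(1).tolist()) for i in range(1,k) if s[i][4]>60])
to((.628,-.006,.193),-60.5)
E
```

```text
[[ 0.65287487  0.0072191   0.222     ]
 [ 0.60959167 -0.0194287   0.222     ]] [[0.6760848  0.02037206 0.018     ]
 [0.65708247 0.00903294 0.018     ]]
[]
row [ 1.3 -0.   0.1] [175.9   5.7   6.5]
```

Request:
servo_tool:
  commands:
    - [[1,0,0,60,6,6,87],[1,0,0,115,6,6,87],[1,0,0,150,6,6,87],[1,0,0,176,6,6,87],[1,0,0,176,6,6,60]]

```text
time: 2.65
position: [0.6264, -0.0037, 0.1916]
tool_rot: [0.816, 1.416, -0.819]
ft_force: [0.1, 0.6, -0.5]
grip_width: 0.951
```

Request:
servo_tool:
  commands:
    - [[0,0,0,0,0,0,30],[0,0,0,0,0,0,0],[0,0,0,0,0,0,0],[0,0,0,0,0,0,0],[0,0,0,0,0,0,0]]
  newtons: 25

```text
time: 3.28
position: [0.6284, -0.0059, 0.1938]
tool_rot: [0.821, 1.41, -0.82]
ft_force: [-0.1, -0.1, 0.3]
grip_width: 0.399
```

```bash
python3 -c "
from h import *
st();snap('wrist','w2')"
```

```text
t 3.275 p [ 0.6284 -0.0059  0.1938] F [-0.1 -0.1  0.3] g 34.8
[[0.0, 0.869, 0.494], [0.0, 0.494, -0.869], [-1.0, 0.0, 0.0]]
q [-0.55  0.33  0.65  1.57 -0.2   1.31 -0.93]
```

View pics/w2.png

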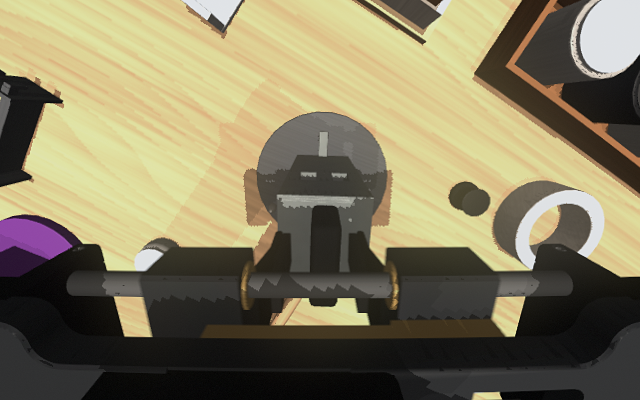

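The grip bar (325,250) sits between the closing fingers; nose tip at (323,133). Continue closing.

Request:
servo_tool:
  commands:
    - [[0,0,0,0,0,0,0],[0,0,0,0,0,0,0],[0,0,0,0,0,0,0],[0,0,0,0,0,0,0]]

```text
time: 3.82
position: [0.6297, -0.0083, 0.1936]
tool_rot: [0.821, 1.405, -0.822]
ft_force: [5.2, -3.6, -3.2]
grip_width: 0.185
```

```bash
python3 -c "
from h import *
st();to((.6285,-.006,.1938),60)"
```

```text
t 3.825 p [ 0.6297 -0.0083  0.1936] F [ 5.2 -3.6 -3.2] g 16.1
[[0.003, 0.87, 0.493], [-0.003, 0.493, -0.87], [-1.0, 0.001, 0.004]]
q [-0.55  0.33  0.65  1.57 -0.2   1.31 -0.93]
row [-120.5    0.2    0.2] [-0.2  0.1 -2.6]
```

Request:
servo_tool:
  commands:
    - [[-5,0,0,0,0,2.6,0],[-15,0,0,0,0,2.6,0],[-25,0,0,0,0,2.6,0],[-35,0,0,0,0,2.6,0],[-45,0,0,0,0,2.6,0]]

```text
time: 4.45
position: [0.6305, -0.0089, 0.1936]
tool_rot: [0.206, 1.559, -0.207]
ft_force: [3.6, -1.6, -2.3]
grip_width: 0.184
```

Request:
servo_tool:
  commands:
    - [[-10,0,0,0,0,0,0],[-20,0,0,0,0,0,0],[-30,0,0,0,0,0,0],[-40,0,0,0,0,0,0],[-50,0,0,0,0,0,0]]

```text
time: 5.08
position: [0.6317, -0.0088, 0.1936]
tool_rot: [-0.478, 1.513, 0.475]
ft_force: [6.9, -1.0, -3.8]
grip_width: 0.184
```

Request:
servo_tool:
  commands:
    - [[-9,0,0,0,0,0,0],[-18,0,0,0,0,0,0],[-24,0,0,0,0,0,0],[-27,0,0,0,0,0,0],[-27,0,0,0,0,0,0]]

```text
time: 5.7
position: [0.6321, -0.0082, 0.1936]
tool_rot: [-0.839, 1.399, 0.834]
ft_force: [7.7, -0.5, -4.2]
grip_width: 0.183
```

```bash
python3 -c "
from h import *
s,r=st();z=r.as_matrix()[:,2];print('yaw',np.degrees(np.arctan2(z[1],z[0])));im=snap('wrist','w3')
cv2.imwrite('pics/w3z.png',cv2.resize(im[60:260,200:440,::-1],(720,600),interpolation=2))"
```

```text
t 5.7 p [ 0.6321 -0.0082  0.1936] F [ 7.7 -0.5 -4.2] g 15.9
[[0.005, -0.88, 0.475], [-0.0, 0.475, 0.88], [-1.0, -0.005, 0.002]]
q [-0.31  0.3   0.34  1.56 -0.1   1.3   1.12]
yaw 61.63228447399649
```

View pics/w3z.png

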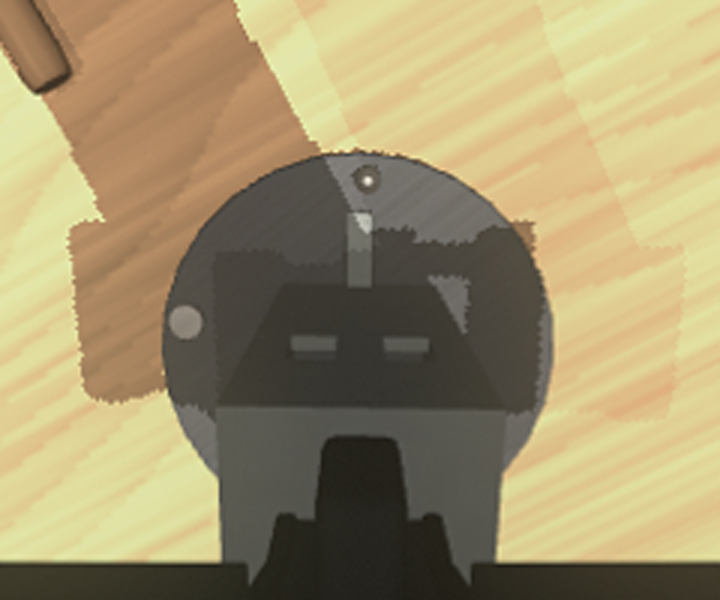

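Pin at crop (367,180), nose tip (360,213), screw (185,322): the nose is almost on the pin; computing the remainder.

```bash
python3 - <<'E'
from h import *
a,c=load('w3')
f=lambda u,v:(200+u/3,60+v/3)
nose=onz(c,[f(360.5,284),f(359.5,214)],.018)[:,:2];pin=onz(c,[f(366.5,181)],.03)[0,:2];scr=onz(c,[f(185,322)],.02)[0,:2]
an=lambda d:np.degrees(np.arctan2(d[1],d[0]))
ax=np.array([.6309,-.0076]);print(nose,pin,scr)
print('nose dir',an(nose[1]-nose[0]),'nose/ax',an(nose[1]-ax),np.linalg.norm(nose[1]-ax),'pin',an(pin-ax),np.linalg.norm(pin-ax),np.linalg.norm(scr-ax))
print('jaw+90',61.63+90)
# circle base
ed=onz(c,[f(163,335),f(360,152),f(552,335)],.016)[:,:2]
A=np.c_[2*ed,np.ones(3)];s=np.linalg.solve(A,(ed**2).sum(1));print('base',s[:2],np.sqrt(s[2]+s[:2]@s[:2]))
E
```

```text
[[0.603657   0.00850533]
 [0.57981327 0.02092991]] [0.56982741 0.02916892] [ 0.58352954 -0.05951636]
nose dir 152.47672826007644 nose/ax 150.8183787991174 0.05851332993678782 pin 148.9498416959931 0.07128684769905849 0.07027992892134122
jaw+90 151.63
base [ 0.62861225 -0.00627275] 0.0786973084527116
```

Request:
servo_tool:
  commands:
    - [[1,0,0,0,0,0,0],[2,0,0,0,0,0,0],[2,0,0,0,0,0,0],[2,0,0,0,0,0,30],[2,0,0,0,0,0,50]]

```text
time: 6.38
position: [0.6293, -0.0082, 0.1935]
tool_rot: [-0.81, 1.415, 0.811]
ft_force: [-0.2, 0.5, 0.5]
grip_width: 0.326
```

Request:
servo_tool:
  commands:
    - [[0,0,0,0,0,0,60],[0,0,0,0,0,0,70],[0,0,0,-40,0,0,87],[0,0,0,-80,0,0,87],[0,0,0,-100,0,0,87]]

```text
time: 7.0
position: [0.6304, -0.0083, 0.2965]
tool_rot: [-0.811, 1.411, 0.809]
ft_force: [0.6, 0.2, -0.2]
grip_width: 0.893
```

```bash
python3 - <<'E'
from h import *
s,r=st();to((.49,.335,.25),90)
im=snap('wrist','w4');cv2.imwrite('pics/w4z.png',cv2.resize(im[60:260,200:440,::-1],(720,600),interpolation=2))
E
```

```text
t 7.0 p [ 0.6304 -0.0083  0.2965] F [ 0.6  0.2 -0.2] g 77.7
[[0.003, -0.863, 0.506], [0.0, 0.506, 0.863], [-1.0, -0.003, 0.002]]
q [-0.31  0.26  0.36  1.4  -0.09  1.49  1.08]
row [-30.4   0.1   0.2] [ 46.1 294.8 225.1]
```

View pics/w4z.png

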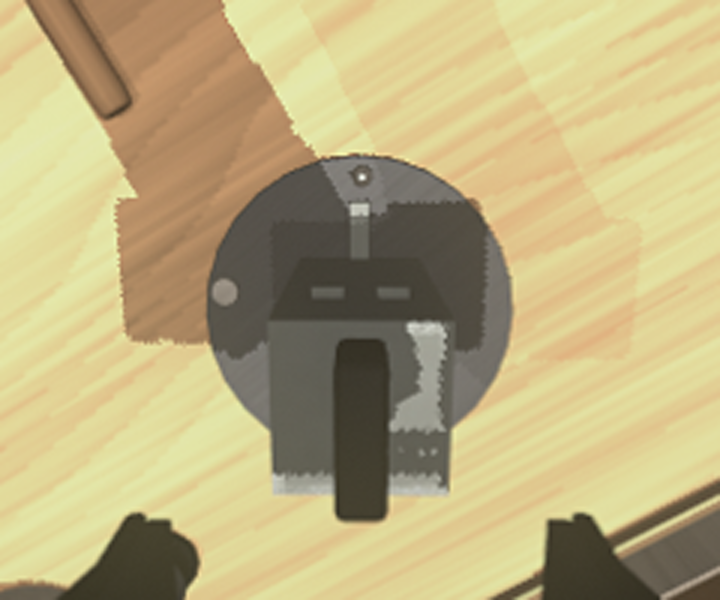

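The nose (360,203–258) now lies in line with the pin (362,176). Now over to the hanger.

Request:
servo_tool:
  commands:
    - [[0,0,0,0,50,35,87],[-10,0,0,0,100,75,87],[-20,0,0,10,150,120,87],[-30,0,0,20,200,160,87],[-30,0,0,30,245,195,87]]

```text
time: 7.68
position: [0.5175, 0.2813, 0.2637]
tool_rot: [-1.205, 1.211, 1.205]
ft_force: [0.8, -0.4, -0.1]
grip_width: 0.996
```

```bash
python3 -c "
from h import *
st();to((.50,.335,.25),90)"
```

```text
t 7.675 p [0.5175 0.2813 0.2637] F [ 0.8 -0.4 -0.1] g 86.6
[[0.0, -1.0, 0.005], [0.0, 0.005, 1.0], [-1.0, -0.0, 0.0]]
q [-0.64  0.17  0.11  1.55 -0.02  1.42  1.04]
row [-0.3  0.   0. ] [13.7 17.8 53.6]
```

Request:
servo_tool:
  commands:
    - [[0,0,0,14,18,54,87],[0,0,0,14,18,54,87],[0,0,0,14,18,54,87]]

```text
time: 8.05
position: [0.5011, 0.333, 0.2499]
tool_rot: [-1.205, 1.213, 1.204]
ft_force: [0.3, -0.2, 0.6]
grip_width: 0.998
```

```bash
python3 -c "
from h import *
st();im=snap('wrist','w5')
cv2.imwrite('pics/w5z.png',cv2.resize(im[0:260,160:480,::-1],(736,598),interpolation=2))"
```

```text
t 8.05 p [0.5011 0.333  0.2499] F [ 0.3 -0.2  0.6] g 86.8
[[-0.0, -1.0, 0.007], [-0.001, 0.007, 1.0], [-1.0, 0.0, -0.001]]
q [-0.69  0.21  0.07  1.54 -0.01  1.4   0.94]
```

View pics/w5z.png

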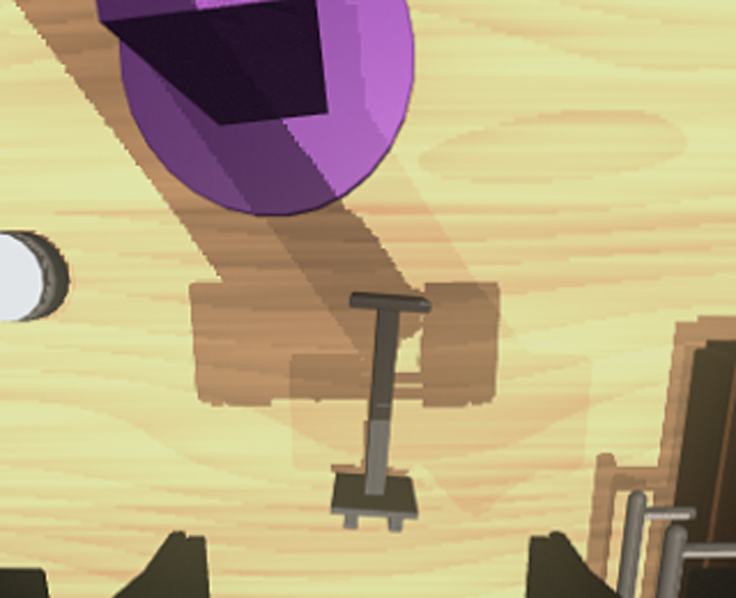

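Hanger: plate top edge (331,513)–(418,518) crop, tabs (351,522)/(396,526), bar from (374,494) to (388,308), cross plate (350,297)–(430,304).

```bash
python3 - <<'E'
from h import *
a,c=load('w5')
f=lambda l:[(160+u/2.3,v/2.3) for u,v in l]
an=lambda d:np.degrees(np.arctan2(d[1],d[0]))
bar=onz(c,f([(388,310),(374.5,494)]),.042);print('bar',bar,an(bar[1]-bar[0]),np.linalg.norm(bar[1]-bar[0]))
pl=onz(c,f([(331,514.5),(418,518.5)]),.064);print('plate',pl,pl.mean(0),an(pl[1]-pl[0])-90)
cr=onz(c,f([(350,294),(431,302)]),.05);print('cross outer',cr,cr.mean(0),an(cr[1]-cr[0])-90)
d=pl.mean(0)-cr.mean(0);print('axis',an(d),np.linalg.norm(d[:2]))
# post from w4
a,c=load('w4');f=lambda l:[(200+u/3,60+v/3) for u,v in l]
q=onz(c,f([(269,321),(455,320),(450.5,494),(273,494.5)]),.186)[:,:2];print('top',q,q.mean(0))
print([an(q[1]-q[0])+90,an(q[0]-q[3]),an(q[1]-q[2])])
n=onz(c,f([(359.5,204),(360,258)]),.018)[:,:2];print(n,an(n[0]-n[1]));p=onz(c,f([(362,177)]),.03)[0,:2];print('pin',p)
ed=onz(c,f([(207,305),(361,154),(513,305)]),.016)[:,:2]
A=np.c_[2*ed,np.ones(3)];s=np.linalg.solve(A,(ed**2).sum(1));print('base',s[:2],np.sqrt(s[2]+s[:2]@s[:2]))
s=onz(c,f([(328,293),(394,293)]),.116)[:,:2];print('slot sill',s,s.mean(0))
E
```

```text
bar [[0.44695665 0.34564805 0.042     ]
 [0.55465926 0.33786139 0.042     ]] -4.135162337723763 0.10798372412227233
plate [[0.55875012 0.31291831 0.064     ]
 [0.5615175  0.36235686 0.064     ]] [0.56013381 0.33763758 0.064     ] -3.2038494719552233
cross outer [[0.43777922 0.32506934 0.05      ]
 [0.4422411  0.36846858 0.05      ]] [0.44001016 0.34676896 0.05      ] -5.869952903203497
axis -4.347062036896242 0.12047021375640322
top [[ 0.58893605 -0.01717901]
 [ 0.61887733  0.03445129]
 [ 0.67103414  0.00442048]
 [ 0.640452   -0.04795777]] [ 0.62982488 -0.00656625]
[np.float64(149.88983003377564), np.float64(149.14333795063402), np.float64(150.06754753863535)]
[[0.58109034 0.02188492]
 [0.60429662 0.00858255]] 150.17768504392382
pin [0.57011137 0.02965339]
base [ 0.62912854 -0.00591539] 0.07946956824516013
slot sill [[ 0.59937016 -0.00388029]
 [ 0.61271674  0.01885184]] [0.60604345 0.00748577]
```

```bash
python3 -c "
from h import *
to((.498,.342,.009),85.8)"
```

```text
row [ 3.7 -0.1  0. ] [241.3   4.   10. ]
```

Request:
servo_tool:
  commands:
    - [[2,0,0,55,4,10,87],[4,0,0,110,4,10,87],[4,0,0,165,4,10,87],[4,0,0,210,4,10,87],[4,0,0,235,4,10,87]]

```text
time: 8.72
position: [0.4973, 0.3406, 0.0131]
tool_rot: [-1.151, 1.249, 1.15]
ft_force: [-0.7, 0.5, 0.1]
grip_width: 1.003
```

Request:
servo_tool:
  commands:
    - [[0,0,0,6,0,0,87],[0,0,0,6,0,0,40],[0,0,0,6,0,0,0],[0,0,0,6,0,0,0],[0,0,0,6,0,0,0]]
  newtons: 15

```text
time: 9.35
position: [0.4973, 0.3442, 0.0102]
tool_rot: [-1.153, 1.243, 1.153]
ft_force: [-0.4, 0.1, -0.1]
grip_width: 0.627
```

Request:
servo_tool:
  commands:
    - [[0,0,0,0,0,0,0],[0,0,0,0,0,0,0],[0,0,0,0,0,0,0],[0,0,0,0,0,0,0],[0,0,0,0,0,0,0]]

```text
time: 9.98
position: [0.4969, 0.3434, 0.0094]
tool_rot: [-1.153, 1.245, 1.153]
ft_force: [-0.4, -1.4, 1.2]
grip_width: 0.139
```

Request:
servo_tool:
  commands:
    - [[0,0,0,0,0,0,0],[0,0,0,0,0,0,0]]
  newtons: 40

```text
time: 10.22
position: [0.497, 0.3434, 0.0094]
tool_rot: [-1.153, 1.245, 1.153]
ft_force: [-0.5, -1.8, 0.6]
grip_width: 0.132
```

```bash
python3 -c "
from h import *
st();to((.5,.342,.2),85.8)"
```

```text
t 10.225 p [0.497  0.3434 0.0094] F [-0.5 -1.8  0.6] g 11.5
[[-0.0, -0.997, 0.076], [-0.001, 0.076, 0.997], [-1.0, 0.0, -0.001]]
q [-0.7   0.41  0.06  1.79 -0.03  0.95  0.87]
row [-0.2 -0.  -0. ] [-190.6   -3.1   -1.3]
```

Request:
servo_tool:
  commands:
    - [[0,0,0,-30,0,0,0],[0,0,0,-80,0,0,0],[0,0,0,-120,0,0,0],[0,0,0,-140,0,0,0],[0,0,0,-140,0,0,0]]

```text
time: 10.85
position: [0.4978, 0.345, 0.1511]
tool_rot: [-1.152, 1.24, 1.153]
ft_force: [-0.3, 0.6, -2.5]
grip_width: 0.13
```

```bash
python3 -c "
from h import *
st();to((.5155,.0592,.14),59.9)"
```

```text
t 10.85 p [0.4978 0.345  0.1511] F [-0.3  0.6 -2.5] g 11.3
[[0.003, -0.997, 0.076], [0.003, 0.076, 0.997], [-1.0, -0.003, 0.003]]
q [-0.71  0.27  0.07  1.67 -0.02  1.21  0.86]
row [25.8  0.2  0.1] [  10.3  -39.3 -283.7]
```

Request:
servo_tool:
  commands:
    - [[3,0,0,0,-5,-30,0],[8,0,0,0,-10,-70,0],[13,0,0,0,-15,-110,0],[18,0,0,0,-20,-150,0],[22,0,0,0,-25,-190,0]]

```text
time: 11.48
position: [0.5069, 0.1496, 0.1484]
tool_rot: [-0.86, 1.396, 0.86]
ft_force: [0.7, -0.5, -1.7]
grip_width: 0.136
```

```bash
python3 -c "
from h import *
st();to((.5155,.0592,.0894),59.9)"
```

```text
t 11.475 p [0.5069 0.1496 0.1484] F [ 0.7 -0.5 -1.7] g 11.8
[[-0.001, -0.894, 0.449], [-0.001, 0.449, 0.894], [-1.0, 0.001, -0.001]]
q [-0.54  0.11  0.22  1.86 -0.03  1.18  0.79]
row [ 3.4 -0.1 -0. ] [ 59.  -48.3 -76.8]
```

Request:
servo_tool:
  commands:
    - [[2,0,0,0,-20,-40,0],[3,0,0,10,-40,-70,0],[3.4,0,0,30,-48,-77,0],[3.4,0,0,50,-48,-77,0],[3.4,0,0,59,-48,-77,0]]

```text
time: 12.1
position: [0.5148, 0.0607, 0.0886]
tool_rot: [-0.816, 1.415, 0.818]
ft_force: [0.5, 0.4, -2.5]
grip_width: 0.133
```

Request:
servo_tool:
  commands:
    - [[0,0,0,0,0,0,0],[0,0,0,0,0,0,0]]

```text
time: 12.35
position: [0.5167, 0.0623, 0.091]
tool_rot: [-0.819, 1.41, 0.818]
ft_force: [0.1, 0.0, -2.3]
grip_width: 0.135
```

```bash
python3 - <<'E'
from h import *
st();im=snap('wrist','w6');s=snap('scene','s6')
to((.5155,.0592,.0894),59.9)
cv2.imwrite('pics/w6z.png',cv2.resize(im[60:320,160:480,::-1],(736,598),interpolation=2))
E
```

```text
t 12.35 p [0.5167 0.0623 0.091 ] F [ 0.1  0.  -2.3] g 11.8
[[0.001, -0.868, 0.497], [0.0, 0.497, 0.868], [-1.0, -0.001, 0.001]]
q [-0.44  0.15  0.29  1.94 -0.05  1.06  0.92]
row [0.3 0.1 0.1] [ 1.8 -0.4 -3.5]
```

View pics/w6z.png

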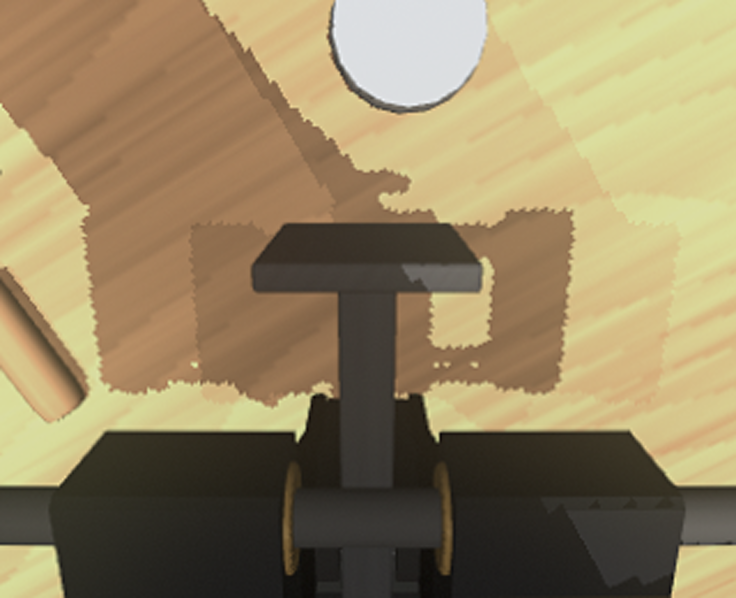

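Hanger is square in the jaws (bar centre 367 throughout, cross plate outer top edge at row ~263). Checking its longitudinal offset and the scene view.

```bash
python3 - <<'E'
from h import *
a,c=load('w6')
f=lambda l:[(160+u/2.3,60+v/2.3) for u,v in l]
e=onz(c,f([(253,264),(483,263)]),.0816+.05);T=np.array([.5167,.0623]);v=np.array([-.868,.497]);l=np.array([.497,.868])
print(e,[( (x[:2]-T)@v,(x[:2]-T)@l) for x in e])
b,cb=load('s6')
cv2.imwrite('pics/s6z.png',cv2.resize(np.clip(b[150:290,280:440,::-1]*1.5,0,255).astype(np.uint8),(684,598),interpolation=2))
F=np.array([.6048,.0074]);
to((.6048-.865*.0732,.0074+.5015*.0732,.0894),59.9)
E
```

```text
[[0.45637595 0.07169649 0.1316    ]
 [0.47774973 0.10939662 0.1316    ]] [(np.float64(0.05703133137595776), np.float64(-0.021824904895707445)), (np.float64(0.05721585109506012), np.float64(0.021521584127318673))]
row [0.3 0.1 0.1] [  1.9 -30.5  -3.7]
```

View pics/s6z.png

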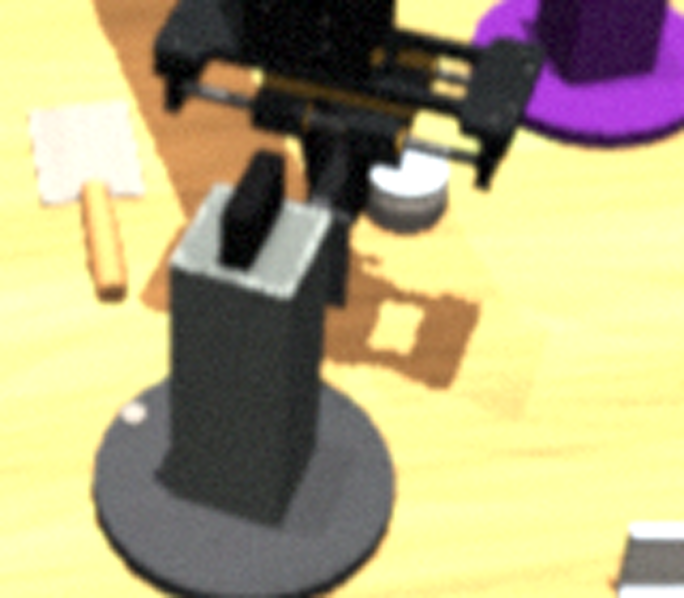

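Plate face is ~63 mm ahead of the TCP, agreeing with the first estimate. Approach to tabs just short of the face.

Request:
servo_tool:
  commands:
    - [[0.3,0,0,1.8,-8,-3.6,0],[0.3,0,0,1.8,-18,-3.6,0],[0.3,0,0,1.8,-24,-3.6,0],[0.3,0,0,1.8,-24,-3.6,0],[0.3,0,0,1.8,-24,-3.6,0]]

```text
time: 13.08
position: [0.5351, 0.0473, 0.0885]
tool_rot: [-0.814, 1.413, 0.815]
ft_force: [0.0, -0.4, -1.6]
grip_width: 0.135
```

```bash
python3 - <<'E'
from h import *
st();to((.6048-.865*.063,.0074+.5015*.063,.0894),59.9)
E
```

```text
t 13.075 p [0.5351 0.0473 0.0885] F [ 0.  -0.4 -1.6] g 11.7
[[-0.0, -0.865, 0.501], [0.0, 0.501, 0.865], [-1.0, 0.0, -0.0]]
q [-0.42  0.19  0.31  1.9  -0.07  1.06  0.97]
row [ 0. -0. -0.] [ -0.9 -17.3   0.4]
```

Request:
servo_tool:
  commands:
    - [[0,0,0,-1,-3,0.4,0],[0,0,0,-1,-6,0.4,0],[0,0,0,-1,-8,0.4,0],[0,0,0,-1,-10,0.4,0],[0,0,0,-1,-10,0.4,0]]

```text
time: 13.7
position: [0.5442, 0.0424, 0.0896]
tool_rot: [-0.814, 1.413, 0.814]
ft_force: [0.9, -1.3, -1.7]
grip_width: 0.128
```

```bash
python3 - <<'E'
from h import *
st();to((.6048-.865*.063,.0074+.5015*.063,.0894),59.9)
E
```

```text
t 13.7 p [0.5442 0.0424 0.0896] F [ 0.9 -1.3 -1.7] g 11.1
[[-0.0, -0.865, 0.501], [-0.0, 0.501, 0.865], [-1.0, 0.0, -0.0]]
q [-0.41  0.21  0.31  1.88 -0.07  1.06  0.98]
row [ 0. -0. -0.] [ 0.2 -6.9  0.1]
```

Request:
servo_tool:
  commands:
    - [[0,0,0,0,-1.5,0,0],[0,0,0,0,-3,0,0],[0,0,0,0,-4.5,0,0],[0,0,0,0,-5.5,0,0],[0,0,0,0,-5.5,0,0]]

```text
time: 14.32
position: [0.5488, 0.0399, 0.0896]
tool_rot: [-0.814, 1.413, 0.815]
ft_force: [-0.1, 0.7, -2.0]
grip_width: 0.129
```

```bash
python3 - <<'E'
from h import *
st();to((.6048-.865*.063,.0074+.5015*.063,.0894),59.9)
E
```

```text
t 14.325 p [0.5488 0.0399 0.0896] F [-0.1  0.7 -2. ] g 11.3
[[-0.0, -0.865, 0.501], [0.0, 0.501, 0.865], [-1.0, 0.0, 0.0]]
q [-0.4   0.22  0.31  1.87 -0.08  1.07  0.99]
row [ 0.  0. -0.] [ 0.2 -1.7 -0. ]
```

Free of force, so the tabs are in. Continue until plate contact.

Request:
servo_tool:
  commands:
    - [[0,0,0,0,-1,0,0],[0,0,0,0,-2,0,0],[0,0,0,0,-3,0,0],[0,0,0,0,-3,0,0]]

```text
time: 14.82
position: [0.549, 0.0399, 0.0893]
tool_rot: [-0.812, 1.416, 0.819]
ft_force: [-7.9, 3.5, 2.9]
grip_width: 0.137
```

```bash
python3 - <<'E'
from h import *
s,r=st();print('F tool',r.inv().apply(s['ft_force']));to((.6048-.865*.063,.0074+.5015*.063,.0894),59.9)
E
```

```text
t 14.825 p [0.549  0.0399 0.0893] F [-7.9  3.5  2.9] g 11.9
[[-0.005, -0.866, 0.5], [0.002, 0.5, 0.866], [-1.0, 0.006, -0.001]]
q [-0.4   0.22  0.31  1.86 -0.08  1.07  0.99]
F tool [-2.84902179  8.64954895 -0.92073814]
row [ 0.1 -0.1 -0.3] [-0.2 -1.5 -0.2]
```

Plate contact at ~9 N. Ease the press and lower.

Request:
servo_tool:
  commands:
    - [[0,0,0,2,1.5,0,0],[0,0,0,5,1.5,0,0],[0,0,0,8,1.5,0,0],[0,0,0,10,1.5,0,0],[0,0,0,10,1.5,0,0]]

```text
time: 15.45
position: [0.5491, 0.0401, 0.0793]
tool_rot: [-0.814, 1.414, 0.817]
ft_force: [-3.7, 3.3, -0.2]
grip_width: 0.137
```

```bash
python3 - <<'E'
from h import *
s,r=st();print('F tool',r.inv().apply(s['ft_force']));to((.6048-.865*.063,.0074+.5015*.063,.0754),59.9)
E
```

```text
t 15.45 p [0.5491 0.0401 0.0793] F [-3.7  3.3 -0.2] g 11.9
[[-0.002, -0.866, 0.5], [0.001, 0.5, 0.866], [-1.0, 0.003, -0.0]]
q [-0.4   0.23  0.31  1.88 -0.08  1.05  1.  ]
F tool [0.24915214 4.86792666 0.99238097]
row [ 0.1 -0.  -0.1] [ 3.9 -1.6 -0.4]
```

Request:
servo_tool:
  commands:
    - [[0,0,0,1.5,0,0,0],[0,0,0,3,0,0,0],[0,0,0,4.5,0,0,0],[0,0,0,5.5,0,0,0],[0,0,0,5.5,0,0,0]]

```text
time: 16.08
position: [0.5492, 0.0403, 0.0749]
tool_rot: [-0.813, 1.414, 0.817]
ft_force: [-7.0, 2.7, 7.0]
grip_width: 0.134
```

```bash
python3 - <<'E'
from h import *
s,r=st();print('F tool',r.inv().apply(s['ft_force']));to((.6048-.865*.063,.0074+.5015*.063,.0754),59.9)
E
```

```text
t 16.075 p [0.5492 0.0403 0.0749] F [-7.   2.7  7. ] g 11.7
[[-0.002, -0.866, 0.5], [0.002, 0.5, 0.866], [-1.0, 0.003, 0.0]]
q [-0.4   0.24  0.31  1.88 -0.09  1.04  1.  ]
F tool [-6.98120707  7.49515175 -1.14221043]
row [ 0.1  0.  -0.2] [-0.5 -1.6 -0.6]
```

Bottom contact at the expected height. Pull-test gently before releasing.

Request:
servo_tool:
  commands:
    - [[0,0,0,0,1.5,0,0],[0,0,0,0,3,0,0],[0,0,0,0,3,0,0],[0,0,0,0,3,0,0]]

```text
time: 16.58
position: [0.549, 0.0401, 0.0748]
tool_rot: [-0.815, 1.41, 0.813]
ft_force: [0.7, 0.1, 4.0]
grip_width: 0.134
```

```bash
python3 - <<'E'
from h import *
s,r=st();print('F tool',r.inv().apply(s['ft_force']))
E
```

```text
t 16.575 p [0.549  0.0401 0.0748] F [0.7 0.1 4. ] g 11.7
[[0.003, -0.865, 0.501], [-0.0, 0.501, 0.865], [-1.0, -0.003, 0.001]]
q [-0.4   0.23  0.31  1.88 -0.08  1.03  0.99]
F tool [-3.9719645  -0.59415616  0.42744395]
```

Request:
servo_tool:
  commands:
    - [[0,0,0,0,0,0,16],[0,0,0,0,0,0,24],[0,0,0,0,0,0,40],[0,0,0,0,0,0,55],[0,0,0,0,0,0,60]]

```text
time: 17.2
position: [0.5475, 0.0405, 0.074]
tool_rot: [-0.815, 1.413, 0.815]
ft_force: [-0.5, -0.2, 0.8]
grip_width: 0.53
```

Request:
servo_tool:
  commands:
    - [[0,0,0,0,0,0,60],[0,0,0,-20,0,0,60],[0,0,0,-70,0,0,60],[0,0,0,-120,20,0,60],[0,0,0,-150,60,0,60]]

```text
time: 17.82
position: [0.4968, 0.0701, 0.2269]
tool_rot: [-0.813, 1.41, 0.811]
ft_force: [-0.6, 0.9, 0.0]
grip_width: 0.683
```

Request:
servo_tool:
  commands:
    - [[0,0,0,-20,30,0,60],[0,0,0,-30,30,0,60],[0,0,0,-30,30,0,60],[0,0,0,-30,30,0,60]]

```text
time: 18.32
position: [0.4699, 0.0847, 0.2532]
tool_rot: [-0.814, 1.415, 0.814]
ft_force: [-0.0, 0.4, -0.3]
grip_width: 0.691
```

```bash
python3 - <<'E'
from h import *
st();im=snap('wrist','w7');s=snap('top','t7')
o=np.zeros((590,800,3),np.uint8)
o[:300,:]=cv2.resize(im[100:280,80:560],(800,300),interpolation=2);o[300:580,:350]=cv2.resize(np.clip(s[130:210,280:380]*1.5,0,255).astype(np.uint8),(350,280),interpolation=2)
q=snap('scene','s7');o[300:580,360:680]=cv2.resize(np.clip(q[170:310,290:450]*1.5,0,255).astype(np.uint8),(320,280),interpolation=2)
cv2.imwrite('pics/f.png',o[:,:,::-1])
E
```

```text
t 18.325 p [0.4699 0.0847 0.2532] F [-0.   0.4 -0.3] g 60.1
[[-0.001, -0.865, 0.502], [-0.001, 0.502, 0.865], [-1.0, 0.001, -0.001]]
q [-0.5  -0.07  0.25  1.82  0.02  1.39  0.79]
```

View pics/f.png

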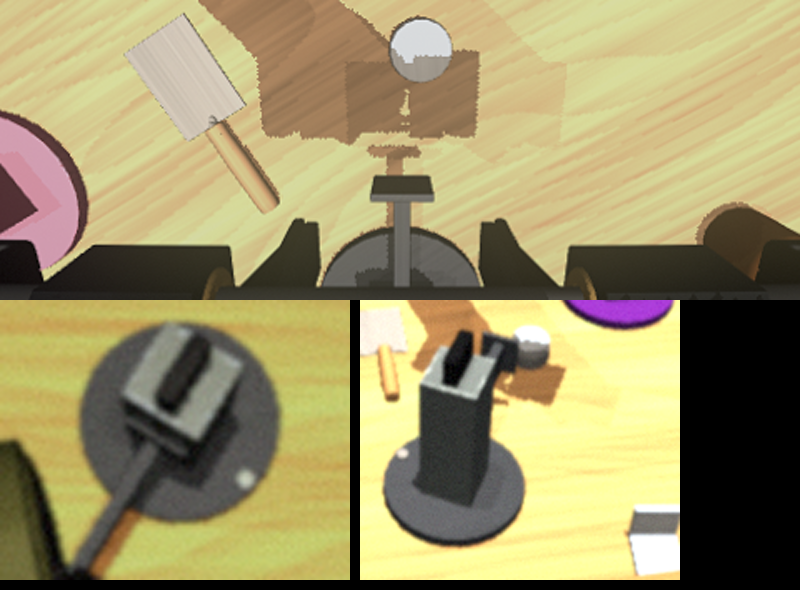

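```bash
python3 - <<'E'
from h import *
a,c=load('w7')
F=np.array([.6048,.0074]);u=np.array([-.865,.5015]);n=np.array([.5015,.865])
e=onz(c,[(80+370*.6,100+194*.6),(80+434.5*.6,100+194*.6)],.116)[:,:2]
print([((x-F)@u,(x-F)@n) for x in e])
st();close_job()
E
```

```text
[(np.float64(0.1262964800858432), np.float64(-0.020590320613820233)), (np.float64(0.12625974601189638), np.float64(0.022526474421708676))]
t 18.475 p [0.4697 0.085  0.2531] F [-0.2 -0.2  0.5] g 60.2
[[-0.002, -0.865, 0.502], [-0.001, 0.502, 0.865], [-1.0, 0.001, -0.002]]
q [-0.5  -0.07  0.25  1.82  0.02  1.39  0.79]
the job is handed in; nothing more can be done
```

I turned the post about 120° counter-clockwise, the shorter way, and hung the hanger on it. I then let go, drew the arm clear and handed the job in at about 18.5 s of the 64 s allowed. The hand-in gives no verdict.

- **Post:** the camera showed the nose in line with the pin, to within about 1–2°, roughly 2 mm at the pin. In the last top view the post still faces the same way.
- **Hanging:** the tabs went into the slots without force. The plate met the post at about 9 N, and lowering it about 14 mm ended in about 9 N of bottom contact at the expected height. A light 3 mm pull-back before release only took off the pressing force, so it did not prove that the tabs hold.
- **After release:** the hanger hangs square to the post and centred to about 1 mm, with the gripper touching nothing. I saw no bystander moved.
- **One check disagreed:** the last wrist picture puts the cross plate's outer face about 126 mm from the post face, where 120 mm is expected. Contact came about 1.5 mm before I had reckoned. I put the rest down to the rough pixel reading and the assumed height, but I did not measure it again.

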